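# Unstack the washed cassettes onto their drying stands

### The arm

A 6-joint arm with a two-finger parallel gripper is mounted at the origin on a cart in front of the work surface, level with it; the furniture and walls round the work are solid. World frame = base frame: x ahead of the robot, y to its left, z up, the work surface at z = 0. Lengths are in m, angles in rad, forces in N, time in s.
With the tool pointing down it reaches from about 0.35 to 0.95 m from the base axis. Payload 17.4 kg.
Tool frame: the origin (TCP) lies where the fingers leave the gripper's body, on its centre line; the fingertips stand 84 mm ahead of it and the grasp point (between the pads) lies 65 mm ahead of it; z points along the fingers, y is the line along which they close (so a half turn about z gives the same grasp; the last joint's range is limited). The gripper opens to 93 mm and grips with 3 to 60 N. Pads are 15 mm wide; open, the fingers measure 128 mm over their backs; the gripper's body (75 mm by 188 mm) begins 65 mm behind the grasp point.
Start: joints at [-1.282, 0.116, 1.442, -0, 1.584, -0.038], TCP at [0.217, -0.639, 0.303] pointing down, gripper open.
Joint ranges: [-2.83, 2.83], [-0.83, 2.19], [0.07, 2.5], [-1.14, 4.28], [0.01, 3], [-2.97, 2.97]. Speed limits (rad/s): [1.89, 1.89, 2.22, 3.14, 3.14, 3.14].

### API

Orientations are given as a 3x3 rotation matrix whose columns are the frame's x, y, z axes.
In Python, from plant import monitor, get_image, robot gives the robot as it stands.
- The arm moves only by the tool step_arm, never from a script. Its argument "targets" is a list of rows, each a list of 3 entries, a list of its own where there are three numbers: the finger opening in m, from 0 to 0.093, then the shift along the tool's x, y, z in m, then the turn, a rotation vector about the tool's x, y, z in rad. In form: [[grip, [tx, ty, tz], [rx, ry, rz]], ...]. A call has 1 to 8 rows; each row shifts and turns the commanded pose from where the row before left it, along the tool's axes as they then stand; what a row does not reach is not made up. A row lasts 1/8 s, in which the tool goes at most 62.5 mm and 10.7 degrees, less where a joint would pass 70% of its speed; a pose out of reach is approached as far as the arm can. A call is refused whole if a number of a shift passes 0.0625 or a number of a turn 0.188, either way. A call with a gripper value outside its range is refused whole. The fingers move at their own pace and stop on an object; "newtons" is the grip in N (left out, the last holds). Time passes only in rows, so rows that do not move let the fingers close. It gives the time, the measured TCP pose, the force, the opening and the grip force at its end, in the units of the state.
- monitor.sense(): the state, without advancing time (a new reading comes with each control period).
- get_image(name): name is "scene" or "top"; returns a dict with "image" (400x640x3 uint8, red, green, blue), "fx", "fy", "cx", "cy" (pixels), "rvec" (rotation vector, rad) and "tvec" (3), from world to camera coordinates, as OpenCV has them. Camera axes: x right, y down, z forward; pixel columns grow to the right and rows downward; lengths in m; the calibration is good to about 2 mm. A picture is of the moment at which its call begins. There is no depth.
- robot.close_job(): hands the job in; it is judged then, once.
The state is a dict: "time_s": time; "joints": joint angles; "joint_velocities": joint speeds; "effort": joint torques, N m; "ee_pos": TCP position; "orientation": TCP orientation; "force": force on the tool from outside, world axes, zero at the start; "ft_torque": the same for the moment, N m; "width": finger opening in m; "grip_force": force on a finger pad.
Only numpy, scipy, OpenCV 4.12 (cv2) and the standard library are available. Lean on these libraries where they do the work, as an engineer would, in place of code of your own. Each camera call takes 0.05 s, during which the arm holds its last target. There are 200 camera calls.

### The job

Take the stack of washed things apart from the top down, and set each on the drying stand of its own colour: the blue bur block first, then the yellow, the green and the red cassette. Set each one down gently (do not drop it), so that it lies flat between the coloured lips, centred on its stand and lengthwise along it. Leave the white dish and the roll of tape where they are.

Things in the scene. Friction and masses are not known exactly. Their poses are not given: they have to be found in the camera images.
- bur_block: Blue bur block 62 x 30 mm, 22 mm high, with thin burs standing out of its top to 40 mm; on top of the stack at the start. Hold the block by its 30 mm width, below the burs. Loose, under 0.1 kg. Origin: centre of the underside; y along its 62 mm length, x across its 30 mm width, z up.
- cassette_yellow: Yellow plastic instrument cassette, a closed flat box 64 x 46 x 28 mm with dark slots in its lid, plain vertical sides, at the start under the bur block and on the green cassette. Loose, under 0.3 kg. Origin: centre of the underside; x along its 64 mm length, z up. At the start it stands level.
- cassette_green: Green plastic instrument cassette, a closed flat box 76 x 56 x 28 mm with dark slots in its lid, plain vertical sides, at the start under the yellow and on the red cassette. Loose, under 0.3 kg. Origin: centre of the underside; x along its 76 mm length, z up. At the start it stands level.
- cassette_red: Red plastic instrument cassette, a closed flat box 86 x 66 x 28 mm with dark slots in its lid, plain vertical sides, at the start at the bottom of the stack, on the desk. Loose, under 0.3 kg. Origin: centre of the underside; x along its 86 mm length, z up. At the start it stands level. A shelf board overhangs from x = 0.60 m on, 0.24 to 0.26 m above the desk.
- stand_blue: Low drying stand for the bur block: a steel plate 120 x 80 mm whose top is 6 mm above the desk, with a raised blue lip 8 mm wide and 14 mm high at each of its two short ends (104 mm free between the lips; the long sides are open). Fixed to the desk. Origin: centre of its underside, at desk level; x along its 120 mm length, z up.
- stand_yellow: Low drying stand for the yellow cassette: a steel plate 120 x 80 mm whose top is 6 mm above the desk, with a raised yellow lip 8 mm wide and 14 mm high at each of its two short ends (104 mm free between the lips; the long sides are open). Fixed to the desk. Origin: centre of its underside, at desk level; x along its 120 mm length, z up.
- stand_green: Low drying stand for the green cassette: a steel plate 120 x 80 mm whose top is 6 mm above the desk, with a raised green lip 8 mm wide and 14 mm high at each of its two short ends (104 mm free between the lips; the long sides are open). Fixed to the desk. Origin: centre of its underside, at desk level; x along its 120 mm length, z up.
- stand_red: Low drying stand for the red cassette: a steel plate 120 x 80 mm whose top is 6 mm above the desk, with a raised red lip 8 mm wide and 14 mm high at each of its two short ends (104 mm free between the lips; the long sides are open). Fixed to the desk. Origin: centre of its underside, at desk level; x along its 120 mm length, z up.
- dish: Small white mixing dish, 32 mm across and 22 mm high, at the right-hand end of the desk; a bystander. Origin: centre of the underside.
- tape: Beige roll of indicator tape lying flat, 69 mm across and 19 mm high, at the left-hand end; a bystander. Origin: centre of the underside. (All things lie in front of a shelf board with bottles on it, which overhangs the desk from x = 0.60 m on, 0.24 to 0.26 m up: keep arm and gripper clear of it when swinging from side to side.)

How it is judged:
By the outcome, as a careful person would: the job done as asked, in the order asked, and still so for the second after the job is handed in, with the robot touching nothing.
It also fails if it takes over 122 s, if anything falls off the work surface, if the arm or the gripper's body presses on something with over 40 N, if the wrist force passes 120 N, or if a joint passes its speed limit or range.

## Working session

There is one attempt and no reset: what is moved stays moved. The work goes in short steps, Python scripts to look and compute and a tool call to move; the robot and the scene stay as the last step left them, time stands still between calls to the robot, and variables do not carry over. Pictures are saved under pics/ and viewed, at most 14 in all, crops included, and the job is handed in when it is done.

Besides the shell and the picture viewer there is one more tool, called after "Request:" by a JSON object that holds its "api" and its "payload". step_arm: Moves the arm, as the interface text tells. Its arguments: {"type":"object","properties":{"targets":{"type":"array","items":{"type":"array"}},"newtons":{"type":"number"}},"required":["targets"]}

```bash
mkdir -p pics; ls
python3 - <<'E'
from plant import monitor,get_image,robot
import cv2,pickle
s=monitor.sense();print(s)
d={}
for n in("scene","top"):
    im=get_image(n);d[n]=im;cv2.imwrite(f"pics/{n}0.png",im["image"][:,:,::-1]);print(n,{k:v for k,v in im.items() if k!="image"})
pickle.dump(d,open("im0.pkl","wb"))
E
```

```text
pics
{'time_s': 0.0, 'joints': array([-1.28179562e+00,  1.16474887e-01,  1.44225197e+00,  1.26821691e-05,
        1.58398196e+00, -3.77881292e-02]), 'joint_velocities': array([-1.05773775e-03, -1.01533945e-06, -8.00585154e-04, -5.53283469e-05,
        4.84931437e-04,  5.08399535e-04]), 'effort': array([ 1.87309786e-05, -7.21262741e+01, -6.22605443e+01,  7.80299376e-02,
        2.37872440e-02, -9.10706672e-05]), 'ee_pos': array([ 0.21665006, -0.6391794 ,  0.30202086]), 'orientation': array([[ 9.47077976e-01,  3.21003448e-01, -3.05944601e-04],
       [ 3.21003589e-01, -9.47077369e-01,  1.07348691e-03],
       [ 5.48397922e-05, -1.11488513e-03, -9.99999377e-01]]), 'force': array([ 0.16452641, -0.31196429, -0.05494921]), 'ft_torque': array([0.00192874, 0.02223165, 0.04182308]), 'grip_force': 0.0, 'width': 0.09298845925498221}
scene {'fx': 426.2647033923022, 'fy': 426.2647033923022, 'cx': 319.98849137513724, 'cy': 199.74013725736816, 'rvec': array([ 1.10578402, -2.40047891,  0.9792312 ]), 'tvec': array([0.38293011, 0.30035377, 1.16745907])}
top {'fx': 441.7506702000021, 'fy': 441.7506702000021, 'cx': 325.0516525819247, 'cy': 197.28331106385963, 'rvec': array([ 2.14594349, -2.17613824,  0.08717094]), 'tvec': array([0.09128337, 0.51865843, 1.62411686])}
```

View pics/scene0.png

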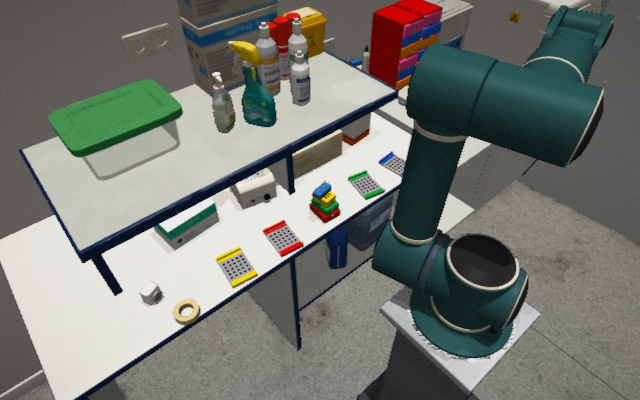

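View pics/top0.png

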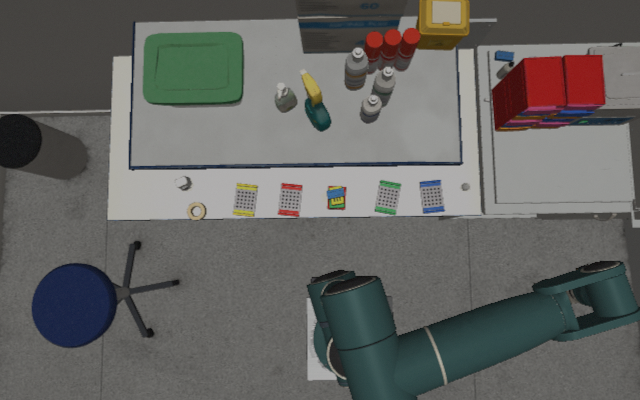

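The scene shows, in the top view, the yellow stand near (245,200), red (290,200), the stack (337,197), green (388,197), blue (432,196); dish (183,183), tape (197,211). Next, enlarged crops.

Run:
```python
import cv2,pickle,numpy as np
d=pickle.load(open("im0.pkl","rb"))
t=d["top"]["image"][:,:,::-1];s=d["scene"]["image"][:,:,::-1]
a=cv2.resize(t[178:218,225:450],None,fx=3.5,fy=3.5,interpolation=cv2.INTER_CUBIC)
b=cv2.resize(t[180:215,315:360],(390,303),interpolation=cv2.INTER_CUBIC)
c=cv2.resize(s[175:225,300:350],(390,390),interpolation=cv2.INTER_CUBIC)
o=np.zeros((550,800,3),np.uint8);o[:140,:a.shape[1]]=a;o[150:453,:390]=b;o[150:540,400:790]=c
cv2.imwrite("pics/crop0.png",o)
```

```text
(no output)
```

View pics/crop0.png

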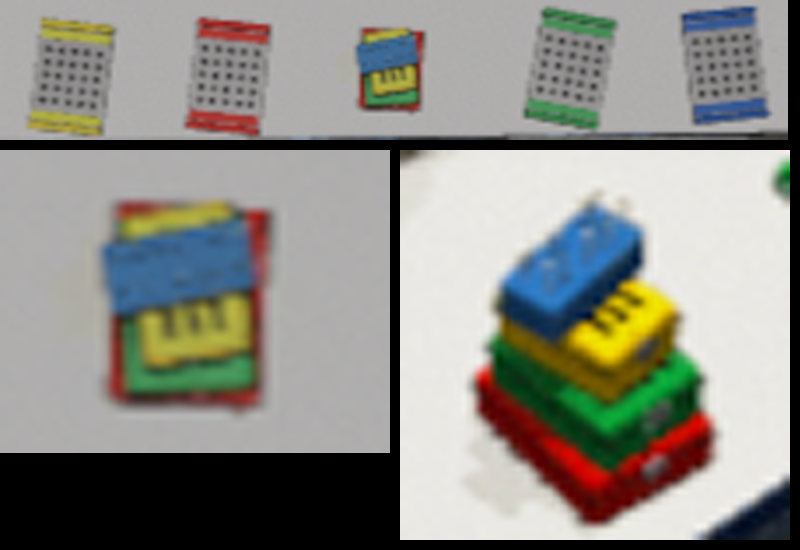

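```bash
cat > h.py <<'E'
import cv2,numpy as np,pickle
U=4
HUE={"red":[(0,7),(172,180)],"yellow":[(22,34)],"green":[(50,82)],"blue":[(98,118)]}
def cam(im):
    R=cv2.Rodrigues(im["rvec"])[0];K=np.array([[im["fx"],0,im["cx"]],[0,im["fy"],im["cy"]],[0,0,1]])
    return K,R,-R.T@im["tvec"]
def ray(im,uv):
    K,R,c=cam(im);d=R.T@np.linalg.inv(K)@np.array([*uv,1.]);return c,d/np.linalg.norm(d)
def onplane(im,uv,z):
    c,d=ray(im,uv);return c+d*(z-c[2])/d[2]
def tri(a,ua,b,ub):
    (c1,d1),(c2,d2)=ray(a,ua),ray(b,ub)
    s=np.linalg.lstsq(np.c_[d1,-d2],c2-c1,rcond=None)[0];p,q=c1+s[0]*d1,c2+s[1]*d2
    return (p+q)/2,np.linalg.norm(p-q)
def proj(im,p):return cv2.projectPoints(np.array([p],float),im["rvec"],im["tvec"],cam(im)[0],None)[0].ravel()
def blobs(im,col,roi,smin=110,vmin=50,amin=4):
    "contours in original pixel coords, largest first; roi=x0,y0,x1,y1"
    x0,y0,x1,y1=roi
    g=cv2.resize(im["image"][y0:y1,x0:x1],None,fx=U,fy=U,interpolation=cv2.INTER_CUBIC)
    h=cv2.cvtColor(g,cv2.COLOR_RGB2HSV);m=np.zeros(h.shape[:2],np.uint8)
    for a,b in HUE[col]:m|=cv2.inRange(h,(a,smin,vmin),(b,255,255))
    m=cv2.morphologyEx(m,cv2.MORPH_OPEN,np.ones((3,3)))
    cs=[c for c in cv2.findContours(m,cv2.RETR_EXTERNAL,cv2.CHAIN_APPROX_NONE)[0] if cv2.contourArea(c)>amin*U*U]
    cs.sort(key=cv2.contourArea,reverse=True)
    return [((c.reshape(-1,2)+.5)/U-.5+[x0,y0]).astype(np.float32) for c in cs]
def cen(c):
    m=cv2.moments(c);return np.array([m["m10"],m["m01"]])/m["m00"]
E
python3 - <<'E'
from h import *
np.set_printoptions(precision=4,suppress=True)
d=pickle.load(open("im0.pkl","rb"));t,s=d["top"],d["scene"]
print(cam(t)[2],cam(s)[2])
R={"yellow":((225,178,265,219),(205,240,265,295)),"red":((270,178,310,219),(255,212,310,262)),"green":((370,172,410,219),(340,165,392,205)),"blue":((412,172,450,219),(372,145,410,180))}
for k,(rt,rs) in R.items():
    bt=blobs(t,k,rt);bs=blobs(s,k,rs)
    print(k,[(cen(b).round(1),cv2.contourArea(b)) for b in bt],[(cen(b).round(1),cv2.contourArea(b)) for b in bs])
    ct=sorted([cen(b) for b in bt[:2]],key=lambda c:c[1])  # far first
    P=[onplane(t,c,.013) for c in ct];m=(P[0]+P[1])/2;v=P[0]-P[1]
    print('  plane',m,'yaw',np.degrees(np.arctan2(v[1],v[0])),np.linalg.norm(v))
    if len(bs)>=2:
        cs=sorted([cen(b) for b in bs[:2]],key=lambda c:c[1]) 
        print('  tri',[tri(t,a,s,b) for a,b in zip(ct,cs)])
ST=((315,178,360,215),(300,175,350,225))
for k in("blue","yellow","green","red"):
    b=blobs(t,k,ST[0]);q=blobs(s,k,ST[1])
    print(k,[(cen(c),cv2.contourArea(c),cv2.minAreaRect(c)) for c in b],'S',[(cen(c),cv2.contourArea(c)) for c in q])
E
```

```text
[0.3552 0.0536 1.6691] [-0.215   0.6795  1.0449]
yellow [(array([246.5, 186.5]), 90.46875), (array([243.1, 212.6]), 85.84375)] [(array([243.6, 278.3]), 171.1875), (array([228.4, 254.6]), 165.21875)]
  plane [0.5173 0.3877 0.013 ] yaw -7.211117843248283 0.09975626934010101
  tri [(array([0.5681, 0.3832, 0.0067]), np.float64(0.0014151281682257546)), (array([0.4683, 0.3955, 0.0044]), np.float64(0.0003323894948728044))]
red [(array([288.2, 212.5]), 90.5), (array([291. , 186.3]), 88.53125)] [(array([290.7, 248.2]), 138.34375), (array([274.4, 227.2]), 134.21875)]
  plane [0.5155 0.2181 0.013 ] yaw -6.4000225340882535 0.09961739805529325
  tri [(array([0.5657, 0.2132, 0.0079]), np.float64(0.00032628995816042666)), (array([0.4664, 0.2243, 0.0045]), np.float64(0.0004432901638916442))]
green [(array([385.1, 210.1]), 65.40625), (array([390.7, 184.3]), 59.8125)] [(array([373.8, 193.1]), 84.9375), (array([357.8, 175.6]), 84.90625)]
  plane [ 0.5183 -0.1519  0.013 ] yaw -13.688343698544466 0.09994276394520824
  tri [(array([ 0.5691, -0.1635,  0.0055]), np.float64(0.0034648423816419785)), (array([ 
[... 795 characters left out ...]
398 ]), 19.34375, ((334.92279052734375, 187.3173828125), (2.1358559131622314, 12.050448417663574), 79.87532806396484))] S [(array([326.192 , 199.0217]), 168.53125)]
green [(array([336.5848, 205.572 ]), 34.53125, ((336.5, 204.75), (5.25, 14.25), 90.0))] S [(array([325.3043, 207.1136]), 175.5625)]
red [(array([344.2721, 189.0211]), 8.25, ((344.125, 189.375), (5.5, 2.0), 90.0)), (array([327.9599, 204.5334]), 6.625, ((327.7879333496094, 203.7919921875), (8.82723617553711, 1.4712059497833252), 84.80557250976562)), (array([340.9349, 208.152 ]), 6.5625, ((340.18194580078125, 208.31930541992188), (1.691563367843628, 8.084677696228027), 84.2894058227539))] S [(array([324.5576, 213.9177]), 184.78125)]
```

```bash
cat >> h.py <<'E'
def rect(im,cs,z):
    "hull of contours cast on plane z -> centre, long size, short size, yaw deg of long axis (-90..90)"
    P=np.array([onplane(im,p,z)[:2] for c in cs for p in c],np.float32)*1000
    (cx,cy),(w,h),_=r=cv2.minAreaRect(P);b=cv2.boxPoints(r);e=[b[1]-b[0],b[2]-b[1]];e=max(e,key=np.linalg.norm)
    y=np.degrees(np.arctan2(e[1],e[0]));y=(y+90)%180-90
    return np.round([cx,cy,max(w,h),min(w,h),y],1)
E
python3 - <<'E'
from h import *
np.set_printoptions(precision=4,suppress=True)
d=pickle.load(open("im0.pkl","rb"));t,s=d["top"],d["scene"]
ST=((315,178,360,215),(300,175,350,225))
B={k:blobs(t,k,ST[0],amin=2) for k in HUE};S={k:blobs(s,k,ST[1]) for k in HUE}
for k,z in(("blue",.106),("yellow",.084),("green",.056),("red",.028)):
    print(k,rect(t,B[k],z),cen(B[k][0]))
print('blue cen',onplane(t,cen(B["blue"][0]),.104),tri(t,cen(B["blue"][0]),s,cen(S["blue"][0])))
for k in S:
    c=S[k][0];h=cv2.approxPolyDP(cv2.convexHull(c),1.0,True).reshape(-1,2);print(k,h)
for k in B:
    for c in B[k]:print(k,cv2.approxPolyDP(cv2.convexHull(c),.7,True).reshape(-1,2).tolist())
E
```

```text
blue [526.1  46.4  57.1  29.1 -80. ] [334.9431 193.0514]
yellow [521.5  42.2  65.   46.3   7.7] [337.1271 200.5375]
green [488.8  41.9  52.2  19.3  89.2] [336.5848 205.572 ]
red [518.9  42.2  83.9  63.5  -4. ] [344.2721 189.0211]
blue cen [0.5268 0.0472 0.104 ] (array([0.5274, 0.0469, 0.0955]), np.float64(0.0007483385367234949))
red [[309.375 203.625]
 [311.125 202.375]
 [338.375 208.375]
 [338.875 214.125]
 [323.625 222.125]
 [309.875 208.125]]
yellow [[334.875 194.875]
 [334.375 199.875]
 [326.625 206.625]
 [312.625 198.125]
 [312.875 196.125]
 [328.625 191.125]]
green [[311.375 199.625]
 [335.125 200.625]
 [337.625 204.625]
 [335.625 209.125]
 [326.125 215.125]
 [312.125 204.125]]
blue [[329.875 184.625]
 [329.875 189.625]
 [319.375 198.625]
 [313.125 195.125]
 [313.375 190.875]
 [322.375 183.125]
 [325.125 182.375]]
red [[343.375, 186.625], [345.125, 186.875], [344.625, 192.125]]
red [[327.625, 199.375], [328.875, 208.125], [327.375, 207.375]]
red [[344.125, 207.125], [343.125, 208.875], [336.125, 208.375]]
yellow [[342.875, 196.375], [343.125, 202.625], [331.375, 204.125], [330.875, 198.625]]
yellow [[340.875, 186.375], [337.875, 187.875], [329.125, 189.125], [329.375, 187.625], [339.125, 185.625]]
green [[329.375, 203.125], [330.125, 202.125], [343.125, 203.625], [343.625, 205.875], [339.625, 207.125], [330.125, 207.375]]
blue [[341.875, 187.875], [342.875, 195.375], [329.625, 198.375], [327.875, 197.875], [327.125, 190.625]]
```

```bash
cat > plan.py <<'E'
import sys,numpy as np
from plant import monitor
def show():
    s=monitor.sense();R=np.array(s["orientation"]);psi=np.degrees(np.arctan2(R[1,0],R[0,0]))
    print("t",round(s["time_s"],2),"pos",np.round(s["ee_pos"],4),"psi",round(psi,2),"tilt z",np.round(R[:,2],3),"w",round(s["width"],4),"gf",round(s["grip_force"],1),"F",np.round(s["force"],1),"q",np.round(s["joints"],2));return s,psi
def plan(*wps):
    "waypoints (x,y,z,psi_deg,rows): equal rows, printed in tool axes, rounded; remainder carried on"
    s,p=show();pos=np.array(s["ee_pos"])
    for x,y,z,q,n in wps:
        T=np.array([x,y,z]);n=int(n)
        for i in range(n,0,-1):
            d=(T-pos)/i;r=-np.radians((q-p+180)%360-180)/i;r=round(r,3);a=np.radians(p)
            t=np.round([d[0]*np.cos(a)+d[1]*np.sin(a),d[0]*np.sin(a)-d[1]*np.cos(a),-d[2]],4 if n<3 else 3)
            print([t.tolist(),[0,0,r]])
            pos=pos+[t[0]*np.cos(a)+t[1]*np.sin(a),t[0]*np.sin(a)-t[1]*np.cos(a),-t[2]];p-=np.degrees(r)
        print("--")
if __name__=="__main__":
    a=[tuple(map(float,w.split(","))) for w in sys.argv[1:]]
    plan(*a) if a else show()
E
python3 plan.py .42,.03,.30,100,13
python3 - <<'E'
from h import *
d=pickle.load(open("im0.pkl","rb"));t=d["top"]
print(onplane(t,(335,166),.26),onplane(t,(335,218.5),0),onplane(t,(465,186),0),onplane(t,(480,200),0))
E
```

```text
t 0.1 pos [ 0.2166 -0.6392  0.3021] psi 18.72 tilt z [-0.     0.001 -1.   ] w 0.093 gf 0.0 F [-0.  -0.6  0.3] q [-1.28  0.12  1.44  0.    1.58 -0.04]
[[0.031, -0.044, 0.0], [0, 0, np.float64(-0.109)]]
[[0.036, -0.04, 0.0], [0, 0, np.float64(-0.109)]]
[[0.04, -0.036, 0.0], [0, 0, np.float64(-0.109)]]
[[0.044, -0.031, 0.0], [0, 0, np.float64(-0.109)]]
[[0.047, -0.026, 0.0], [0, 0, np.float64(-0.109)]]
[[0.049, -0.021, 0.0], [0, 0, np.float64(-0.109)]]
[[0.052, -0.016, 0.0], [0, 0, np.float64(-0.109)]]
[[0.053, -0.01, 0.0], [0, 0, np.float64(-0.109)]]
[[0.054, -0.004, 0.0], [0, 0, np.float64(-0.109)]]
[[0.054, 0.002, 0.001], [0, 0, np.float64(-0.109)]]
[[0.053, 0.007, 0.0], [0, 0, np.float64(-0.11)]]
[[0.052, 0.013, 0.001], [0, 0, np.float64(-0.109)]]
[[0.05, 0.019, 0.0], [0, 0, np.float64(-0.11)]]
--
[0.59749266 0.04627149 0.26      ] [0.44145017 0.04797987 0.        ] [ 0.55754387 -0.44561821  0.        ] [ 0.50353406 -0.49945182  0.        ]
```

Request:
{"api": "step_arm", "payload": {"targets": [[0.093, [0.031, -0.044, 0], [0, 0, -0.109]], [0.093, [0.036, -0.04, 0], [0, 0, -0.109]], [0.093, [0.04, -0.036, 0], [0, 0, -0.109]], [0.093, [0.044, -0.031, 0], [0, 0, -0.109]], [0.093, [0.047, -0.026, 0], [0, 0, -0.109]], [0.093, [0.049, -0.021, 0], [0, 0, -0.109]], [0.093, [0.052, -0.016, 0], [0, 0, -0.109]]], "newtons": 15}}

```text
time_s: 0.98
ee_pos: [0.3264, -0.2773, 0.3026]
orientation: [[0.46, 0.888, 0.0], [0.888, -0.46, 0.0], [0.0, 0.0, -1.0]]
force: [1.2, 0.1, 0.7]
width: 0.0929
grip_force: 0.0
```

Request:
{"api": "step_arm", "payload": {"targets": [[0.093, [0.053, -0.01, 0], [0, 0, -0.109]], [0.093, [0.054, -0.004, 0], [0, 0, -0.109]], [0.093, [0.054, 0.002, 0.001], [0, 0, -0.109]], [0.093, [0.053, 0.007, 0], [0, 0, -0.11]], [0.093, [0.052, 0.013, 0.001], [0, 0, -0.109]], [0.093, [0.05, 0.019, 0], [0, 0, -0.11]]]}}

```text
time_s: 1.72
ee_pos: [0.4199, 0.0318, 0.3007]
orientation: [[-0.178, 0.984, 0.0], [0.984, 0.178, -0.0], [-0.0, 0.0, -1.0]]
force: [1.3, -0.9, 1.7]
width: 0.0927
grip_force: 0.0
```

Run:
```python
from plan import show
from h import *
from plant import get_image
show()
d={n:get_image(n) for n in("scene","top")};pickle.dump(d,open("im1.pkl","wb"))
a=cv2.resize(d["scene"]["image"][60:260,220:420,::-1],(400,400),interpolation=cv2.INTER_CUBIC)
b=cv2.resize(d["top"]["image"][140:260,270:390,::-1],(400,400),interpolation=cv2.INTER_CUBIC)
cv2.imwrite("pics/g1.png",np.hstack([a,b]))
```

```text
t 1.73 pos [0.4199 0.0318 0.3007] psi 100.25 tilt z [ 0. -0. -1.] w 0.0927 gf 0.0 F [ 1.3 -0.9  1.7] q [ 0.01 -0.46  1.95 -0.    1.65 -0.16]
```

View pics/g1.png

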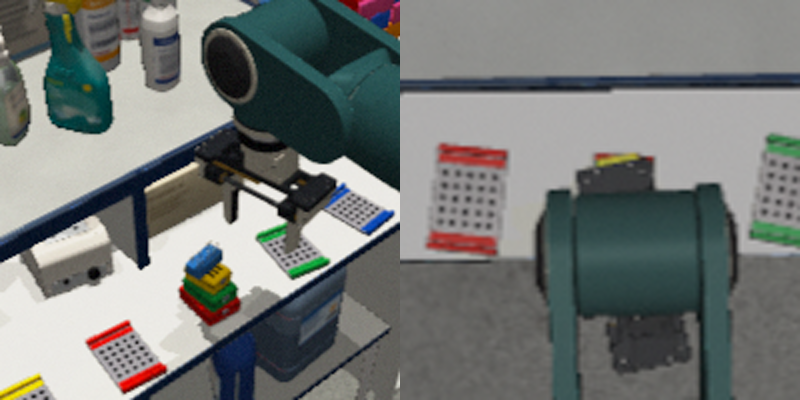

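The picture shows the gripper body as a thin slab (scene crop (195,150)–(335,200)), with a slim mount above. I'll check its thickness by comparing projected corners.

Run:
```python
from h import *
d=pickle.load(open("im1.pkl","rb"))
p=np.array([.4199,.0318]);x=np.array([-.178,.984]);y=np.array([.984,.178])
for sy in(1,-1):
  for sx in(1,-1):
    q=p+sy*.094*y+sx*.0375*x
    for z in(.30,.33,.36):print(sy,sx,z,((proj(d["scene"],[*q,z])-[220,60])*2).round(),((proj(d["top"],[*q,z])-[270,140])*3.333+[400,0]).round())
a=cv2.resize(d["scene"]["image"][110:185,300:400,::-1],(800,600),interpolation=cv2.INTER_CUBIC)
cv2.imwrite("pics/g2.png",a)
```

```text
1 1 0.3 [192. 176.] [576. 177.]
1 1 0.33 [191. 159.] [576. 173.]
1 1 0.36 [191. 141.] [575. 170.]
1 -1 0.3 [225. 151.] [655. 162.]
1 -1 0.33 [225. 134.] [656. 158.]
1 -1 0.36 [226. 116.] [657. 154.]
-1 1 0.3 [304. 234.] [615. 376.]
-1 1 0.33 [306. 216.] [615. 377.]
-1 1 0.36 [308. 198.] [615. 377.]
-1 -1 0.3 [335. 204.] [695. 360.]
-1 -1 0.33 [338. 187.] [697. 361.]
-1 -1 0.36 [340. 169.] [699. 361.]
```

View pics/g2.png

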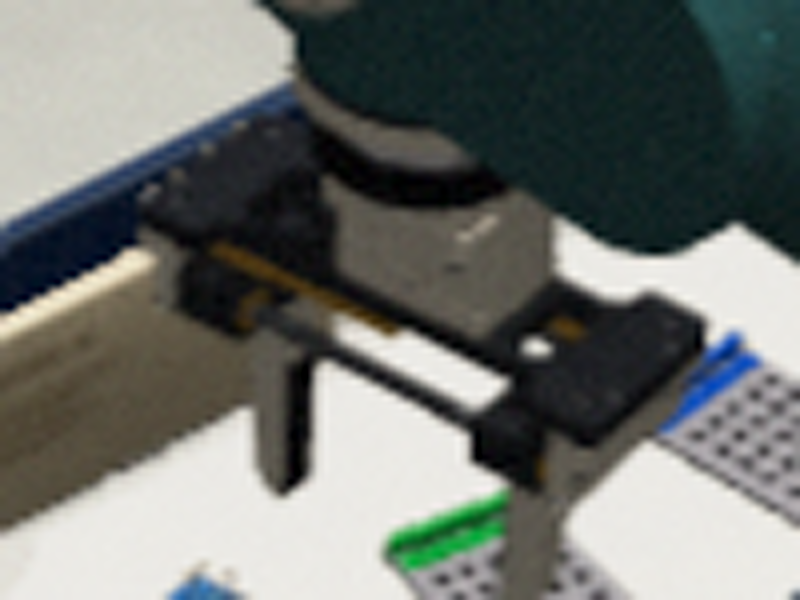

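The slab's top is about 41 mm above the TCP, so it clears under the shelf (0.24) at the block's grasp height if the gripper slides in along the block's length from the +y side.

```bash
python3 - <<'E'
from h import *
s=pickle.load(open("im0.pkl","rb"))["scene"]
for n,p in(("post base",(290,193)),("board l",(293,182)),("device r",(277,197)),("device l",(236,203))):print(n,onplane(s,p,0))
E
python3 plan.py .45,.155,.175,100,3 .508,.125,.174,100,2 .5265,.047,.174,100,3
```

```text
post base [0.66379117 0.07528163 0.        ]
board l [0.70135743 0.03279218 0.        ]
device r [0.67750254 0.12146956 0.        ]
device l [0.74554678 0.24495455 0.        ]
t 1.82 pos [0.4203 0.0337 0.3003] psi 100.5 tilt z [-0.001  0.001 -1.   ] w 0.0931 gf 0.0 F [-0.2 -1.2 -0.4] q [ 0.02 -0.46  1.95  0.    1.65 -0.16]
[[0.038, 0.017, 0.042], [0, 0, np.float64(0.003)]]
[[0.038, 0.017, 0.042], [0, 0, np.float64(0.003)]]
[[0.038, 0.017, 0.041], [0, 0, np.float64(0.003)]]
--
[[-0.0198, 0.0259, 0.0006], [0, 0, np.float64(-0.0)]]
[[-0.0198, 0.0259, 0.0007], [0, 0, np.float64(-0.0)]]
--
[[-0.027, 0.002, -0.0], [0, 0, np.float64(-0.0)]]
[[-0.027, 0.001, -0.0], [0, 0, np.float64(-0.0)]]
[[-0.026, 0.002, -0.0], [0, 0, np.float64(-0.0)]]
--
```

Request:
{"api": "step_arm", "payload": {"targets": [[0.093, [0.038, 0.017, 0.042], [0, 0, 0.003]], [0.093, [0.038, 0.017, 0.042], [0, 0, 0.003]], [0.093, [0.038, 0.017, 0.041], [0, 0, 0.003]], [0.093, [0, 0, 0], [0, 0, 0]], [0.093, [-0.02, 0.026, 0.001], [0, 0, 0]], [0.093, [-0.02, 0.026, 0], [0, 0, 0]], [0.093, [0, 0, 0], [0, 0, 0]]]}}

```text
time_s: 2.7
ee_pos: [0.5099, 0.1181, 0.1757]
orientation: [[-0.163, 0.987, 0.001], [0.987, 0.163, -0.0], [-0.0, 0.001, -1.0]]
force: [-0.9, 1.2, 0.8]
width: 0.0931
grip_force: 0.0
```

```bash
python3 plan.py .5265,.047,.174,100,4
```

```text
t 2.7 pos [0.5099 0.1181 0.1757] psi 99.37 tilt z [ 0.001 -0.    -1.   ] w 0.0931 gf 0.0 F [-0.9  1.2  0.8] q [ 0.18 -0.15  1.92 -0.    1.38  0.02]
[[-0.018, 0.001, 0.0], [0, 0, np.float64(-0.003)]]
[[-0.018, 0.001, 0.001], [0, 0, np.float64(-0.003)]]
[[-0.018, 0.001, 0.0], [0, 0, np.float64(-0.003)]]
[[-0.019, 0.002, 0.001], [0, 0, np.float64(-0.002)]]
--
```

Request:
{"api": "step_arm", "payload": {"targets": [[0.093, [-0.018, 0.001, 0], [0, 0, -0.003]], [0.093, [-0.018, 0.001, 0.001], [0, 0, -0.003]], [0.093, [-0.018, 0.001, 0], [0, 0, -0.003]], [0.093, [-0.018, 0.001, 0.001], [0, 0, -0.002]], [0.06, [0, 0, 0], [0, 0, 0]], [0.06, [0, 0, 0], [0, 0, 0]]]}}

```text
time_s: 3.45
ee_pos: [0.5247, 0.0498, 0.1727]
orientation: [[-0.176, 0.984, -0.0], [0.984, 0.176, 0.0], [0.0, -0.0, -1.0]]
force: [-0.4, -0.5, -0.2]
width: 0.0774
grip_force: 0.0
```

```bash
python3 plan.py .5265,.047,.174,100,1;python3 - <<'E'
from h import *
from plant import get_image
s=get_image("scene");b=s["image"]
cv2.imwrite("pics/g3.png",cv2.resize(b[150:225,280:380,::-1],(800,600),interpolation=cv2.INTER_CUBIC))
E
```

```text
t 3.45 pos [0.5247 0.0498 0.1727] psi 100.12 tilt z [-0.  0. -1.] w 0.0774 gf 0.0 F [-0.4 -0.5 -0.2] q [ 0.05 -0.14  1.91  0.    1.37 -0.13]
[[-0.0031, 0.0013, -0.0013], [0, 0, np.float64(0.002)]]
--
```

View pics/g3.png

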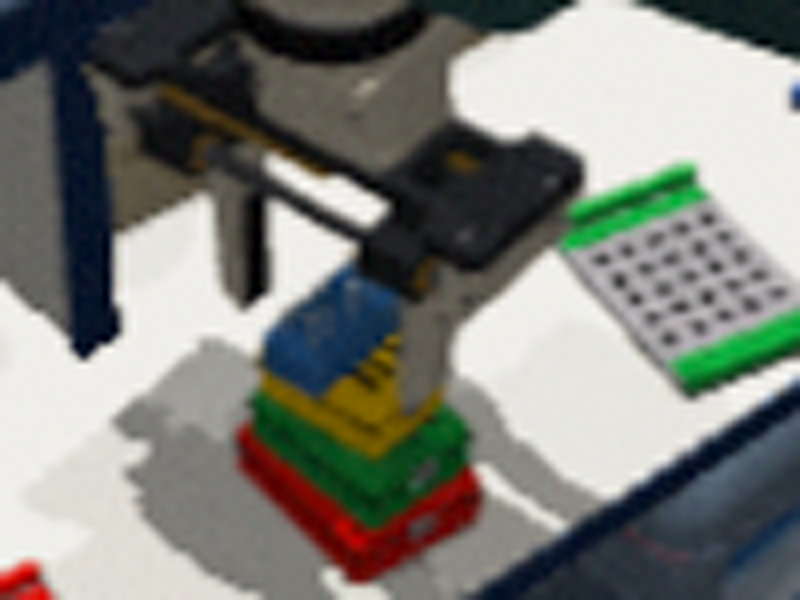

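Fingers straddle the block, near finger at crop (425,350), both above the yellow lid. Closing.

Request:
{"api": "step_arm", "payload": {"targets": [[0.04, [-0.003, 0.001, 0], [0, 0, 0]], [0.04, [0, 0, 0], [0, 0, 0]], [0.02, [0, 0, 0], [0, 0, 0]], [0.02, [0, 0, 0], [0, 0, 0]], [0.02, [0, 0, 0], [0, 0, 0]], [0.02, [0, 0, 0], [0, 0, 0]], [0.02, [0, 0, 0], [0, 0, 0]], [0.02, [0, 0, 0], [0, 0, 0]]], "newtons": 12}}

```text
time_s: 4.5
ee_pos: [0.5262, 0.047, 0.1727]
orientation: [[-0.176, 0.984, -0.0], [0.984, 0.176, 0.0], [0.0, -0.0, -1.0]]
force: [-0.4, 1.0, -0.6]
width: 0.0299
grip_force: 12.0
```

```bash
python3 plan.py .5265,.047,.181,100,1 .43,.05,.184,100,2 .42,.02,.23,90,1  .40,-.13,.23,50,4 .52,-.3145,.23,4.9,5
```

```text
t 4.5 pos [0.5262 0.047  0.1727] psi 100.14 tilt z [-0.  0. -1.] w 0.0299 gf 12.0 F [-0.4  1.  -0.6] q [ 0.04 -0.14  1.91  0.    1.37 -0.14]
[[-0.0001, 0.0003, -0.0083], [0, 0, np.float64(0.002)]]
--
[[0.0099, -0.0473, -0.0015], [0, 0, np.float64(0.0)]]
[[0.0099, -0.0473, -0.0015], [0, 0, np.float64(0.0)]]
--
[[-0.0278, -0.015, -0.046], [0, 0, np.float64(0.175)]]
--
[[-0.038, -0.005, 0.0], [0, 0, np.float64(0.175)]]
[[-0.038, 0.002, 0.0], [0, 0, np.float64(0.174)]]
[[-0.037, 0.008, 0.0], [0, 0, np.float64(0.175)]]
[[-0.034, 0.014, 0.0], [0, 0, np.float64(0.174)]]
--
[[-0.013, 0.042, 0.0], [0, 0, np.float64(0.157)]]
[[-0.006, 0.044, 0.0], [0, 0, np.float64(0.158)]]
[[0.001, 0.044, 0.0], [0, 0, np.float64(0.157)]]
[[0.007, 0.043, 0.0], [0, 0, np.float64(0.158)]]
[[0.015, 0.042, 0.0], [0, 0, np.float64(0.157)]]
--
```

Request:
{"api": "step_arm", "payload": {"targets": [[0.02, [0, 0, -0.008], [0, 0, 0]], [0.02, [0.005, -0.025, -0.002], [0, 0, 0]], [0.02, [0.008, -0.035, -0.001], [0, 0, 0]], [0.02, [0.007, -0.035, 0], [0, 0, 0]], [0.02, [-0.028, -0.015, -0.045], [0, 0, 0.175]]]}}

```text
time_s: 5.12
ee_pos: [0.417, 0.0204, 0.2271]
orientation: [[-0.002, 1.0, -0.004], [1.0, 0.002, 0.0], [0.0, -0.004, -1.0]]
force: [0.7, -0.7, 0.5]
width: 0.0299
grip_force: 12.0
```

Request:
{"api": "step_arm", "payload": {"targets": [[0.02, [-0.038, -0.005, 0], [0, 0, 0.175]], [0.02, [-0.038, 0.002, 0], [0, 0, 0.175]], [0.02, [-0.037, 0.008, 0], [0, 0, 0.175]], [0.02, [-0.034, 0.014, 0], [0, 0, 0.175]], [0.02, [0, 0, 0], [0, 0, 0]]]}}

```text
time_s: 5.75
ee_pos: [0.3995, -0.1316, 0.2292]
orientation: [[0.646, 0.763, 0.0], [0.763, -0.646, -0.0], [-0.0, 0.0, -1.0]]
force: [-0.7, 0.2, -0.4]
width: 0.0295
grip_force: 12.0
```

```bash
python3 plan.py .52,-.3145,.15,4.9,6
```

```text
t 5.75 pos [ 0.3995 -0.1316  0.2292] psi 49.73 tilt z [ 0. -0. -1.] w 0.0295 gf 12.0 F [-0.7  0.2 -0.4] q [-0.38 -0.44  2.05 -0.    1.53  0.32]
[[-0.01, 0.035, 0.013], [0, 0, np.float64(0.13)]]
[[-0.006, 0.036, 0.013], [0, 0, np.float64(0.13)]]
[[-0.001, 0.037, 0.013], [0, 0, np.float64(0.131)]]
[[0.004, 0.036, 0.013], [0, 0, np.float64(0.13)]]
[[0.008, 0.035, 0.014], [0, 0, np.float64(0.131)]]
[[0.014, 0.034, 0.013], [0, 0, np.float64(0.13)]]
--
```

Request:
{"api": "step_arm", "payload": {"targets": [[0.02, [-0.01, 0.035, 0.013], [0, 0, 0.13]], [0.02, [-0.006, 0.036, 0.013], [0, 0, 0.13]], [0.02, [-0.001, 0.037, 0.013], [0, 0, 0.13]], [0.02, [0.004, 0.036, 0.013], [0, 0, 0.13]], [0.02, [0.008, 0.035, 0.014], [0, 0, 0.13]], [0.02, [0.014, 0.034, 0.013], [0, 0, 0.13]], [0.02, [0, 0, 0], [0, 0, 0]]]}}

```text
time_s: 6.62
ee_pos: [0.5226, -0.3121, 0.1484]
orientation: [[0.996, 0.093, -0.002], [0.093, -0.996, 0.001], [-0.002, -0.001, -1.0]]
force: [-0.0, -0.3, -0.4]
width: 0.0299
grip_force: 12.0
```

```bash
python3 plan.py .52,-.3145,.115,4.9,2;python3 - <<'E'
from h import *
from plant import get_image
d={n:get_image(n) for n in("scene","top")};pickle.dump(d,open("im2.pkl","wb"))
a=cv2.resize(d["scene"]["image"][110:190,340:440,::-1],(400,320),interpolation=cv2.INTER_CUBIC)
b=cv2.resize(d["top"]["image"][170:220,305:355,::-1],(320,320),interpolation=cv2.INTER_CUBIC)
cv2.imwrite("pics/g4.png",np.hstack([a,b]))
t=d["top"];B={k:blobs(t,k,(315,178,360,215),amin=2) for k in HUE}
for k,z in(("yellow",.084),("green",.056),("red",.028)):print(k,rect(t,B[k],z))
E
```

```text
t 6.62 pos [ 0.5226 -0.3121  0.1484] psi 5.32 tilt z [-0.002  0.001 -1.   ] w 0.0299 gf 12.0 F [-0.  -0.3 -0.4] q [-0.58  0.06  1.76  0.    1.33  0.9 ]
[[-0.0014, 0.0011, 0.0167], [0, 0, np.float64(0.004)]]
[[-0.0014, 0.0011, 0.0167], [0, 0, np.float64(0.003)]]
--
yellow [521.1  43.5  65.5  49.2  10.8]
green [492.1  41.9  52.2  25.7  89.2]
red [518.9  42.2  84.   63.6  -4.1]
```

View pics/g4.png

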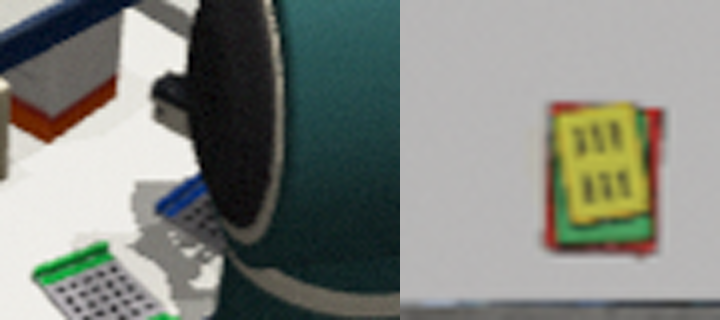

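The stack is undisturbed (yellow top fully visible); the wrist hides the blue stand from the scene camera. Lower now.

Request:
{"api": "step_arm", "payload": {"targets": [[0.02, [-0.0015, 0.001, 0.016], [0, 0, 0.004]], [0.02, [-0.0015, 0.001, 0.016], [0, 0, 0.003]], [0.02, [0, 0, 0.012], [0, 0, 0]], [0.02, [0, 0, 0.004], [0, 0, 0]], [0.02, [0, 0, 0], [0, 0, 0]], [0.02, [0, 0, 0], [0, 0, 0]]]}}

```text
time_s: 7.48
ee_pos: [0.5191, -0.3141, 0.1023]
orientation: [[0.996, 0.086, 0.001], [0.086, -0.996, -0.0], [0.001, 0.0, -1.0]]
force: [0.6, 0.2, -0.5]
width: 0.0297
grip_force: 12.0
```

```bash
python3 plan.py .52,-.3145,.0955,4.9,1;python3 - <<'E'
from h import *
s=pickle.load(open("im2.pkl","rb"))["top"]
b=blobs(s,"yellow",(315,178,360,215),amin=2);print([(rect(s,[c],.084),len(c)) for c in b], [cv2.minAreaRect(c) for c in b])
E
```

```text
t 7.47 pos [ 0.5191 -0.3141  0.1023] psi 4.92 tilt z [ 0.001 -0.    -1.   ] w 0.0297 gf 12.0 F [ 0.6  0.2 -0.5] q [-0.59  0.1   1.8  -0.    1.25  0.9 ]
[[0.0008, 0.0005, 0.0068], [0, 0, np.float64(0.0)]]
--
[(array([521.1,  43.5,  65.5,  49.2,  10.8]), 228)] [((335.97314453125, 195.21620178222656), (18.064542770385742, 13.622441291809082), 78.11134338378906)]
```

Request:
{"api": "step_arm", "payload": {"targets": [[0.02, [0.0005, 0.0005, 0.004], [0, 0, 0]], [0.02, [0, 0, 0.002], [0, 0, 0]], [0.02, [0, 0, 0.001], [0, 0, 0]], [0.02, [0, 0, 0], [0, 0, 0]]]}}

```text
time_s: 7.98
ee_pos: [0.5195, -0.3144, 0.0947]
orientation: [[0.996, 0.086, -0.0], [0.086, -0.996, -0.0], [-0.0, 0.0, -1.0]]
force: [0.5, 1.3, -0.8]
width: 0.0299
grip_force: 12.0
```

Request:
{"api": "step_arm", "payload": {"targets": [[0.02, [0, 0, 0.001], [0, 0, 0]], [0.02, [0, 0, 0], [0, 0, 0]]]}}

```text
time_s: 8.22
ee_pos: [0.5196, -0.3145, 0.0947]
orientation: [[0.996, 0.086, 0.0], [0.086, -0.996, -0.0], [0.0, 0.0, -1.0]]
force: [-4.0, 2.8, 9.1]
width: 0.03
grip_force: 12.0
```

Request:
{"api": "step_arm", "payload": {"targets": [[0.02, [0, 0, 0.001], [0, 0, 0]], [0.02, [0, 0, 0], [0, 0, 0]]]}}

```text
time_s: 8.48
ee_pos: [0.5198, -0.3145, 0.0942]
orientation: [[0.996, 0.086, 0.001], [0.086, -0.996, -0.0], [0.001, 0.0, -1.0]]
force: [-4.6, 4.3, 14.3]
width: 0.0298
grip_force: 12.0
```

Request:
{"api": "step_arm", "payload": {"targets": [[0.03, [0, 0, -0.0015], [0, 0, 0]], [0.05, [0, 0, 0], [0, 0, 0]], [0.06, [0, 0, 0], [0, 0, 0]], [0.06, [0, 0, 0], [0, 0, 0]], [0.06, [0, 0, -0.03], [0, 0, 0]], [0.08, [0, 0, -0.05], [0, 0, 0]], [0.093, [-0.06, 0, -0.04], [0, 0, 0]], [0.093, [-0.05, -0.03, 0], [0, 0, 0]]]}}

```text
time_s: 9.48
ee_pos: [0.4147, -0.2942, 0.2116]
orientation: [[0.996, 0.085, 0.003], [0.085, -0.996, -0.003], [0.003, 0.003, -1.0]]
force: [-0.5, 0.6, -0.1]
width: 0.0852
grip_force: 0.0
```

```bash
python3 plan.py .4,0,.2,8,6 .5215,.0425,.18,9,3
```

```text
t 9.47 pos [ 0.4147 -0.2942  0.2116] psi 4.88 tilt z [ 0.003 -0.003 -1.   ] w 0.0852 gf 0.0 F [-0.5  0.6 -0.1] q [-0.67 -0.22  1.91 -0.    1.44  0.82]
[[0.002, -0.049, 0.002], [0, 0, np.float64(-0.009)]]
[[0.002, -0.049, 0.002], [0, 0, np.float64(-0.009)]]
[[0.003, -0.049, 0.002], [0, 0, np.float64(-0.009)]]
[[0.003, -0.049, 0.002], [0, 0, np.float64(-0.009)]]
[[0.003, -0.049, 0.002], [0, 0, np.float64(-0.009)]]
[[0.004, -0.049, 0.002], [0, 0, np.float64(-0.01)]]
--
[[0.042, -0.008, 0.007], [0, 0, np.float64(-0.006)]]
[[0.042, -0.008, 0.006], [0, 0, np.float64(-0.005)]]
[[0.042, -0.008, 0.007], [0, 0, np.float64(-0.006)]]
--
```

Move to near the stack, then look at the blue stand.

Request:
{"api": "step_arm", "payload": {"targets": [[0.093, [0.002, -0.049, 0.002], [0, 0, -0.009]], [0.093, [0.002, -0.049, 0.002], [0, 0, -0.009]], [0.093, [0.003, -0.049, 0.002], [0, 0, -0.009]], [0.093, [0.003, -0.049, 0.002], [0, 0, -0.009]], [0.093, [0.003, -0.049, 0.002], [0, 0, -0.009]], [0.093, [0.004, -0.049, 0.002], [0, 0, -0.01]]]}}

```text
time_s: 10.22
ee_pos: [0.4, 0.0023, 0.197]
orientation: [[0.99, 0.14, 0.001], [0.14, -0.99, -0.0], [0.001, 0.0, -1.0]]
force: [1.2, 0.2, 0.2]
width: 0.093
grip_force: 0.0
```

```bash
python3 - <<'E'
from h import *
from plant import get_image
t=get_image("top");pickle.dump(t,open("im3.pkl","wb"))
bl=blobs(t,"blue",(412,172,450,219))
print([(cen(c).round(1),cv2.contourArea(c),rect(t,[c],.028)) for c in bl])
m=np.mean([onplane(t,cen(c),.009) for c in sorted(bl,key=lambda c:cen(c)[1])[::2]],0);print("stand",m)
print("yellow",[(rect(t,[c],.084),onplane(t,cen(c),.082)) for c in blobs(t,"yellow",(315,175,360,215))])
cv2.imwrite("pics/g5.png",np.hstack([cv2.resize(t["image"][172:219,a:a+47,::-1],(390,390),interpolation=cv2.INTER_CUBIC) for a in (408,313)]))
E
python3 plan.py .5215,.0425,.18,9,3
```

```text
[(array([431.6, 195.7]), 112.125, array([ 519.4, -312.4,   59.2,   29.1,    5.6])), (array([433.2, 209.2]), 82.375, array([ 469.4, -317.1,   74.5,   17.7,  -84.9])), (array([429.9, 183. ]), 79.78125, array([ 567.5, -308.1,   75.8,   18.6,  -84.8]))]
stand [ 0.52017126 -0.31616682  0.009     ]
yellow [(array([521.1,  43.5,  65.5,  49.4,  11.2]), array([0.52158408, 0.04318043, 0.082     ]))]
t 10.28 pos [0.3996 0.0063 0.1968] psi 8.23 tilt z [ 0.     0.002 -1.   ] w 0.0929 gf 0.0 F [ 0.7 -0.1  0.2] q [-0.05 -0.48  2.13  0.    1.49  1.38]
[[0.042, -0.006, 0.006], [0, 0, np.float64(-0.004)]]
[[0.042, -0.006, 0.005], [0, 0, np.float64(-0.005)]]
[[0.042, -0.006, 0.006], [0, 0, np.float64(-0.004)]]
--
```

View pics/g5.png

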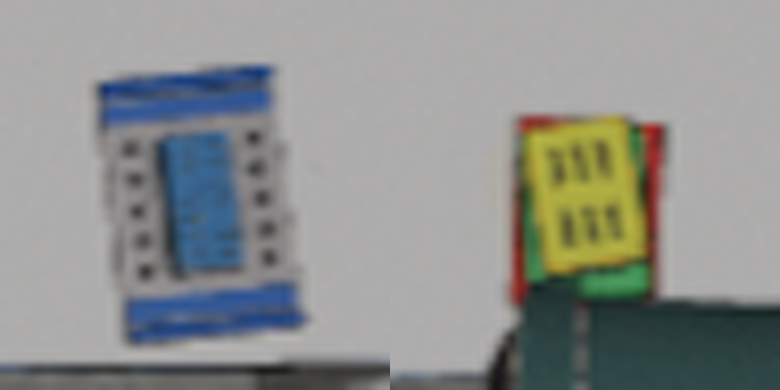

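The blue block lies centred on the blue stand (crop (200,203)); the yellow top is clear at crop (583,195). Go for yellow.

Request:
{"api": "step_arm", "payload": {"targets": [[0.093, [0.042, -0.006, 0.003], [0, 0, -0.01]], [0.093, [0.042, -0.006, 0.003], [0, 0, -0.01]], [0.093, [0.04, -0.006, 0.003], [0, 0, -0.01]], [0.093, [0, 0, 0], [0, 0, 0]]]}}

```text
time_s: 10.78
ee_pos: [0.5216, 0.0378, 0.1869]
orientation: [[0.985, 0.171, -0.002], [0.171, -0.985, 0.0], [-0.002, -0.0, -1.0]]
force: [-1.9, 0.4, 0.1]
width: 0.0932
grip_force: 0.0
```

```bash
python3 plan.py .5215,.043,.147,10,2
```

```text
t 10.78 pos [0.5216 0.0378 0.1869] psi 9.84 tilt z [-0.002  0.    -1.   ] w 0.0932 gf 0.0 F [-1.9  0.4  0.1] q [ 0.02 -0.16  1.91  0.    1.4   1.42]
[[0.0004, -0.0026, 0.0199], [0, 0, np.float64(-0.001)]]
[[0.0003, -0.0025, 0.02], [0, 0, np.float64(-0.002)]]
--
```

Request:
{"api": "step_arm", "payload": {"targets": [[0.093, [0, -0.003, 0.016], [0, 0, 0]], [0.093, [0, -0.002, 0.016], [0, 0, 0]], [0.093, [0, 0, 0.008], [0, 0, 0]], [0.055, [0, 0, 0], [0, 0, 0]], [0.035, [0, 0, 0], [0, 0, 0]], [0.035, [0, 0, 0], [0, 0, 0]], [0.035, [0, 0, 0], [0, 0, 0]], [0.035, [0, 0, 0], [0, 0, 0]]], "newtons": 20}}

```text
time_s: 11.78
ee_pos: [0.5195, 0.0422, 0.1481]
orientation: [[0.985, 0.17, 0.0], [0.17, -0.985, -0.0], [0.0, 0.0, -1.0]]
force: [-0.2, -0.1, 0.0]
width: 0.0474
grip_force: 0.1
```

Request:
{"api": "step_arm", "payload": {"targets": [[0.035, [0, 0, 0], [0, 0, 0]], [0.035, [0, 0, 0], [0, 0, 0]], [0.035, [0, 0, 0], [0, 0, 0]]]}}

```text
time_s: 12.15
ee_pos: [0.5195, 0.0422, 0.148]
orientation: [[0.985, 0.17, 0.0], [0.17, -0.985, -0.0], [0.0, 0.0, -1.0]]
force: [-0.9, -0.8, 1.6]
width: 0.0457
grip_force: 20.0
```

```bash
python3 plan.py .43,.06,.20,5,4 .42,.29,.20,0,6 .517,.389,.15,-7.2,4
```

```text
t 12.15 pos [0.5195 0.0422 0.148 ] psi 9.79 tilt z [ 0. -0. -1.] w 0.0457 gf 20.0 F [-0.9 -0.8  1.6] q [ 0.03 -0.14  1.95 -0.    1.33  1.43]
[[-0.021, -0.008, -0.013], [0, 0, np.float64(0.021)]]
[[-0.022, -0.008, -0.013], [0, 0, np.float64(0.021)]]
[[-0.021, -0.007, -0.013], [0, 0, np.float64(0.021)]]
[[-0.022, -0.007, -0.013], [0, 0, np.float64(0.021)]]
--
[[0.002, -0.038, 0.0], [0, 0, np.float64(0.014)]]
[[0.001, -0.038, 0.0], [0, 0, np.float64(0.015)]]
[[0.0, -0.039, 0.0], [0, 0, np.float64(0.014)]]
[[0.0, -0.038, 0.0], [0, 0, np.float64(0.015)]]
[[-0.0, -0.039, 0.0], [0, 0, np.float64(0.014)]]
[[-0.001, -0.038, 0.0], [0, 0, np.float64(0.015)]]
--
[[0.024, -0.025, 0.013], [0, 0, np.float64(0.031)]]
[[0.023, -0.025, 0.012], [0, 0, np.float64(0.031)]]
[[0.023, -0.026, 0.013], [0, 0, np.float64(0.032)]]
[[0.022, -0.028, 0.012], [0, 0, np.float64(0.031)]]
--
```

Request:
{"api": "step_arm", "payload": {"targets": [[0.035, [0, 0, -0.012], [0, 0, 0]], [0.035, [0, 0, -0.03], [0, 0, 0]], [0.035, [-0.04, -0.015, -0.01], [0, 0, 0.042]], [0.035, [-0.046, -0.015, 0], [0, 0, 0.042]], [0.035, [0.002, -0.038, 0], [0, 0, 0.014]], [0.035, [0.001, -0.038, 0], [0, 0, 0.015]], [0.035, [0, -0.039, 0], [0, 0, 0.014]], [0.035, [0, -0.038, 0], [0, 0, 0.015]]]}}

```text
time_s: 13.15
ee_pos: [0.4227, 0.2133, 0.2007]
orientation: [[1.0, 0.028, 0.001], [0.028, -1.0, 0.0], [0.001, -0.0, -1.0]]
force: [-0.0, -0.5, -0.9]
width: 0.0462
grip_force: 20.0
```

Request:
{"api": "step_arm", "payload": {"targets": [[0.035, [0, -0.039, 0], [0, 0, 0.014]], [0.035, [0, -0.038, 0], [0, 0, 0.015]], [0.035, [0.024, -0.025, 0.012], [0, 0, 0.031]], [0.035, [0.023, -0.025, 0.012], [0, 0, 0.031]], [0.035, [0.023, -0.026, 0.012], [0, 0, 0.031]], [0.035, [0.02, -0.028, 0.012], [0, 0, 0.031]], [0.035, [0, 0, 0], [0, 0, 0]]]}}

```text
time_s: 14.02
ee_pos: [0.5167, 0.3897, 0.1508]
orientation: [[0.992, -0.124, -0.002], [-0.124, -0.992, -0.001], [-0.002, 0.001, -1.0]]
force: [0.5, 0.0, -1.5]
width: 0.0457
grip_force: 20.0
```

```bash
python3 plan.py .515,.389,.102,-7.2,3;python3 - <<'E'
from h import *
from plant import get_image
d={n:get_image(n) for n in("scene","top")};pickle.dump(d,open("im4.pkl","wb"))
t=d["top"]
for k,z in(("green",.056),("red",.028)):print(k,rect(t,blobs(t,k,(315,178,360,215)),z))
E
```

```text
t 14.03 pos [0.5167 0.3897 0.1508] psi -7.1 tilt z [-0.002 -0.001 -1.   ] w 0.0457 gf 20.0 F [ 0.5  0.  -1.5] q [0.61 0.14 1.67 0.   1.34 2.3 ]
[[-0.001, 0.0, 0.016], [0, 0, np.float64(0.001)]]
[[-0.0, 0.0, 0.016], [0, 0, np.float64(0.0)]]
[[-0.001, 0.001, 0.017], [0, 0, np.float64(0.001)]]
--
green [516.1  43.2  73.4  52.1   2.9]
red [518.9  42.1  84.   63.4  -4.1]
```

Request:
{"api": "step_arm", "payload": {"targets": [[0.035, [-0.001, 0, 0.016], [0, 0, 0]], [0.035, [-0.001, 0.001, 0.016], [0, 0, 0]], [0.035, [0, 0, 0.012], [0, 0, 0]], [0.035, [0, 0, 0.004], [0, 0, 0]], [0.035, [0, 0, 0.002], [0, 0, 0]], [0.035, [0, 0, 0], [0, 0, 0]]]}}

```text
time_s: 14.88
ee_pos: [0.5141, 0.3881, 0.1022]
orientation: [[0.992, -0.124, 0.0], [-0.124, -0.992, 0.0], [0.0, -0.0, -1.0]]
force: [0.0, -0.5, -2.0]
width: 0.0459
grip_force: 20.0
```

Request:
{"api": "step_arm", "payload": {"targets": [[0.035, [0.001, -0.001, 0.002], [0, 0, 0]], [0.035, [0, 0, 0.001], [0, 0, 0]], [0.035, [0, 0, 0.001], [0, 0, 0]], [0.035, [0, 0, 0.001], [0, 0, 0]], [0.035, [0, 0, 0], [0, 0, 0]]]}}

```text
time_s: 15.5
ee_pos: [0.5152, 0.389, 0.098]
orientation: [[0.992, -0.124, 0.0], [-0.124, -0.992, 0.0], [0.0, -0.0, -1.0]]
force: [-4.9, -2.5, 9.5]
width: 0.0458
grip_force: 20.0
```

Contact at the expected height. Release and back off.

Request:
{"api": "step_arm", "payload": {"targets": [[0.046, [0, 0, -0.001], [0, 0, 0]], [0.065, [0, 0, 0], [0, 0, 0]], [0.075, [0, 0, 0], [0, 0, 0]], [0.093, [0, 0, 0], [0, 0, 0]], [0.093, [0, 0, -0.04], [0, 0, 0]], [0.093, [-0.02, 0, -0.05], [0, 0, 0]], [0.093, [-0.05, 0.04, 0], [0, 0, -0.03]], [0.093, [-0.03, 0.06, 0], [0, 0, -0.03]]]}}

```text
time_s: 16.5
ee_pos: [0.4073, 0.3055, 0.1882]
orientation: [[0.998, -0.061, 0.0], [-0.061, -0.998, 0.001], [0.0, -0.001, -1.0]]
force: [0.3, -1.3, 0.6]
width: 0.0926
grip_force: 0.0
```

```bash
python3 plan.py .42,.07,.185,3,5
python3 - <<'E'
from h import *
t=pickle.load(open("im4.pkl","rb"))["top"]
c=blobs(t,"green",(315,178,360,215));print([(cv2.contourArea(x),onplane(t,cen(x),.055),cv2.approxPolyDP(cv2.convexHull(x),.7,True).reshape(-1,2).tolist()) for x in c])
cv2.imwrite("pics/g6.png",cv2.resize(t["image"][178:216,317:357,::-1],(600,570),interpolation=cv2.INTER_CUBIC))
E
```

```text
t 16.5 pos [0.4073 0.3055 0.1882] psi -3.51 tilt z [ 0.     0.001 -1.   ] w 0.0926 gf 0.0 F [ 0.3 -1.3  0.6] q [ 0.59 -0.2   1.93  0.    1.41  2.23]
[[0.005, 0.047, 0.001], [0, 0, np.float64(-0.023)]]
[[0.004, 0.047, 0.001], [0, 0, np.float64(-0.023)]]
[[0.004, 0.047, 0.0], [0, 0, np.float64(-0.023)]]
[[0.002, 0.047, 0.001], [0, 0, np.float64(-0.022)]]
[[0.001, 0.047, 0.0], [0, 0, np.float64(-0.023)]]
--
[(263.625, array([0.51616145, 0.04314988, 0.055     ]), [[341.875, 187.125], [343.625, 205.875], [341.875, 206.875], [330.125, 207.375], [328.625, 188.125]])]
```

View pics/g6.png

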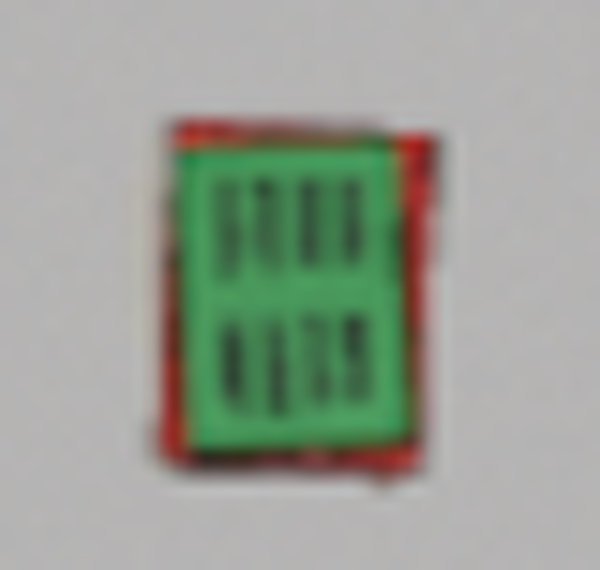

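Green is centred at crop (298,300), yaw about 3°. Move over and grasp.

Request:
{"api": "step_arm", "payload": {"targets": [[0.093, [0.005, 0.047, 0.001], [0, 0, -0.023]], [0.093, [0.004, 0.047, 0.001], [0, 0, -0.023]], [0.093, [0.004, 0.047, 0], [0, 0, -0.023]], [0.093, [0.002, 0.047, 0.005], [0, 0, -0.022]], [0.093, [0.001, 0.047, 0.006], [0, 0, -0.023]], [0.093, [0.048, 0.012, 0.006], [0, 0, 0]], [0.093, [0.046, 0.01, 0.006], [0, 0, 0]], [0.093, [0, 0, 0], [0, 0, 0]]]}}

```text
time_s: 17.5
ee_pos: [0.5171, 0.0523, 0.1616]
orientation: [[0.999, 0.049, -0.002], [0.049, -0.999, -0.0], [-0.002, 0.0, -1.0]]
force: [-0.1, 0.9, -0.2]
width: 0.093
grip_force: 0.0
```

```bash
python3 plan.py .5165,.043,.119,3,2
python3 - <<'E'
from h import *
from plant import get_image
d={n:get_image(n) for n in("scene","top")};t=d["top"];s=d["scene"]
bl=blobs(t,"yellow",(222,176,268,221));print([(cv2.contourArea(c),rect(t,[c],.034),onplane(t,cen(c),.009)) for c in bl])
cv2.imwrite("pics/g7.png",np.hstack([cv2.resize(t["image"][175:223,221:269,::-1],(390,390),interpolation=cv2.INTER_CUBIC),cv2.resize(s["image"][235:300,203:268,::-1],(390,390),interpolation=cv2.INTER_CUBIC)]))
E
```

```text
t 17.5 pos [0.5171 0.0523 0.1616] psi 2.78 tilt z [-0.002 -0.    -1.   ] w 0.093 gf 0.0 F [-0.1  0.9 -0.2] q [ 0.05 -0.15  1.94 -0.    1.36  1.57]
[[-0.0005, 0.0046, 0.0213], [0, 0, np.float64(-0.002)]]
[[-0.0006, 0.0047, 0.0213], [0, 0, np.float64(-0.002)]]
--
[(202.34375, array([518. , 387.1,  63.1,  48.4,  -7. ]), array([0.52022419, 0.39214363, 0.009     ])), (90.9375, array([564.3, 377.7,  76.1,  19.6,  83.1]), array([0.56731044, 0.38213845, 0.009     ])), (85.71875, array([466.6, 389.4,  76.5,  18.5,  83. ]), array([0.46810139, 0.39480062, 0.009     ]))]
```

View pics/g7.png

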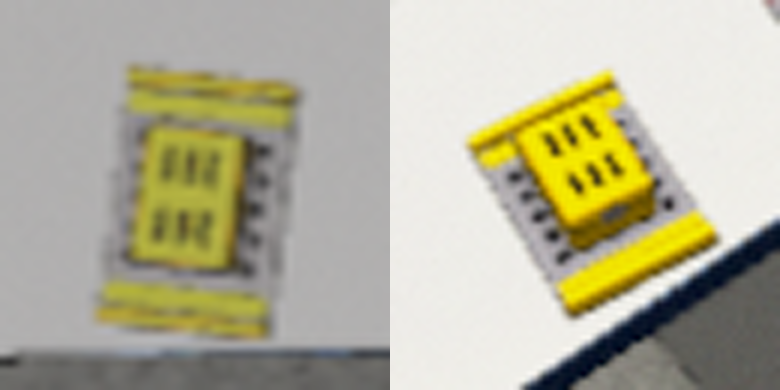

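Yellow lies flat and centred between its lips (crop (190,195) top, (590,170) scene). Continue with green.

Request:
{"api": "step_arm", "payload": {"targets": [[0.093, [-0.001, 0.005, 0.016], [0, 0, 0]], [0.093, [0, 0.004, 0.016], [0, 0, 0]], [0.093, [0, 0, 0.01], [0, 0, 0]], [0.06, [0, 0, 0], [0, 0, 0]], [0.045, [0, 0, 0], [0, 0, 0]], [0.045, [0, 0, 0], [0, 0, 0]], [0.045, [0, 0, 0], [0, 0, 0]], [0.045, [0, 0, 0], [0, 0, 0]]], "newtons": 22}}

```text
time_s: 18.6
ee_pos: [0.5151, 0.044, 0.1212]
orientation: [[0.999, 0.05, 0.0], [0.05, -0.999, -0.0], [0.0, 0.0, -1.0]]
force: [-0.0, -0.2, 2.4]
width: 0.0559
grip_force: 22.0
```

Request:
{"api": "step_arm", "payload": {"targets": [[0.045, [0, 0, 0], [0, 0, 0]], [0.045, [0, 0, 0], [0, 0, 0]]]}}

```text
time_s: 18.85
ee_pos: [0.5151, 0.044, 0.1212]
orientation: [[0.999, 0.05, 0.0], [0.05, -0.999, 0.0], [0.0, -0.0, -1.0]]
force: [-0.9, 0.4, 5.2]
width: 0.0557
grip_force: 22.0
```

```bash
python3 plan.py .515,.043,.16,3,2 .44,-.06,.17,-5,3 .518,-.1523,.15,-13.7,3
```

```text
t 18.85 pos [0.5151 0.044  0.1212] psi 2.85 tilt z [ 0.  0. -1.] w 0.0557 gf 22.0 F [-0.9  0.4  5.2] q [ 0.04 -0.12  1.98  0.    1.28  1.56]
[[-0.0001, 0.0005, -0.0194], [0, 0, np.float64(-0.001)]]
[[-0.0001, 0.0005, -0.0194], [0, 0, np.float64(-0.002)]]
--
[[-0.027, 0.033, -0.003], [0, 0, np.float64(0.047)]]
[[-0.025, 0.034, -0.003], [0, 0, np.float64(0.047)]]
[[-0.024, 0.035, -0.004], [0, 0, np.float64(0.046)]]
--
[[0.029, 0.029, 0.007], [0, 0, np.float64(0.051)]]
[[0.03, 0.027, 0.007], [0, 0, np.float64(0.05)]]
[[0.031, 0.025, 0.006], [0, 0, np.float64(0.051)]]
--
```

Request:
{"api": "step_arm", "payload": {"targets": [[0.045, [0, 0, -0.01], [0, 0, 0]], [0.045, [0, 0, -0.03], [0, 0, 0]], [0.045, [-0.027, 0.033, -0.004], [0, 0, 0.047]], [0.045, [-0.025, 0.034, -0.003], [0, 0, 0.047]], [0.045, [-0.024, 0.035, -0.004], [0, 0, 0.046]], [0.045, [0.029, 0.029, 0.007], [0, 0, 0.05]], [0.045, [0.03, 0.027, 0.007], [0, 0, 0.05]], [0.045, [0.031, 0.025, 0.006], [0, 0, 0.05]]]}}

```text
time_s: 19.85
ee_pos: [0.5178, -0.1523, 0.1521]
orientation: [[0.971, -0.24, 0.0], [-0.24, -0.971, -0.0], [0.0, -0.0, -1.0]]
force: [0.7, 0.3, -0.3]
width: 0.0559
grip_force: 22.0
```

Request:
{"api": "step_arm", "payload": {"targets": [[0.045, [0, 0, 0], [0, 0, 0]]]}}

```text
time_s: 19.98
ee_pos: [0.5178, -0.1526, 0.1513]
orientation: [[0.971, -0.24, -0.001], [-0.24, -0.971, 0.0], [-0.001, 0.0, -1.0]]
force: [-0.3, -0.5, -1.9]
width: 0.0561
grip_force: 22.0
```

```bash
python3 plan.py .517,-.1522,.104,-13.7,3
```

```text
t 19.98 pos [ 0.5178 -0.1526  0.1513] psi -13.9 tilt z [-0.001  0.    -1.   ] w 0.0561 gf 22.0 F [-0.3 -0.5 -1.9] q [-0.33 -0.1   1.91 -0.    1.33  1.48]
[[-0.0, -0.0, 0.016], [0, 0, np.float64(-0.001)]]
[[-0.0, -0.0, 0.016], [0, 0, np.float64(-0.001)]]
[[-0.001, -0.0, 0.015], [0, 0, np.float64(-0.001)]]
--
```

Request:
{"api": "step_arm", "payload": {"targets": [[0.045, [0, 0, 0.016], [0, 0, -0.003]], [0.045, [-0.001, 0, 0.016], [0, 0, 0]], [0.045, [0, 0, 0.012], [0, 0, 0]], [0.045, [0, 0, 0.004], [0, 0, 0]], [0.045, [0, 0, 0.001], [0, 0, 0]], [0.045, [0, 0, 0], [0, 0, 0]]]}}

```text
time_s: 20.72
ee_pos: [0.5164, -0.1509, 0.1033]
orientation: [[0.972, -0.235, 0.001], [-0.235, -0.972, -0.0], [0.001, 0.0, -1.0]]
force: [0.1, 0.1, -1.6]
width: 0.0558
grip_force: 22.0
```

Request:
{"api": "step_arm", "payload": {"targets": [[0.045, [0.0005, 0.001, 0.002], [0, 0, 0]], [0.045, [0, 0, 0.001], [0, 0, 0]], [0.045, [0, 0, 0.001], [0, 0, 0]], [0.045, [0, 0, 0.001], [0, 0, 0]], [0.045, [0, 0, 0], [0, 0, 0]]]}}

```text
time_s: 21.35
ee_pos: [0.5167, -0.1521, 0.0992]
orientation: [[0.972, -0.235, 0.0], [-0.235, -0.972, -0.0], [0.001, 0.0, -1.0]]
force: [-7.8, 1.4, 14.4]
width: 0.0558
grip_force: 22.0
```

Request:
{"api": "step_arm", "payload": {"targets": [[0.056, [0, 0, -0.0015], [0, 0, 0]], [0.075, [0, 0, 0], [0, 0, 0]], [0.085, [0, 0, 0], [0, 0, 0]], [0.093, [0, 0, 0], [0, 0, 0]], [0.093, [0, 0, -0.03], [0, 0, 0]], [0.093, [-0.02, 0, -0.05], [0, 0, 0]], [0.093, [-0.05, -0.03, 0], [0, 0, -0.06]], [0.093, [-0.03, -0.04, 0], [0, 0, -0.06]]]}}

```text
time_s: 22.35
ee_pos: [0.4317, -0.0612, 0.1797]
orientation: [[0.993, -0.117, 0.001], [-0.117, -0.993, -0.0], [0.001, 0.0, -1.0]]
force: [0.4, 0.8, 0.8]
width: 0.0932
grip_force: 0.0
```

```bash
python3 plan.py .42,.03,.16,-4,2
python3 - <<'E'
from h import *
from plant import get_image
d={n:get_image(n) for n in("scene","top")};pickle.dump(d,open("im5.pkl","wb"));t=d["top"];s=d["scene"]
for k,r,z in(("red",(312,176,362,215),.028),("green",(365,174,412,219),.034)):
    print(k,[(cv2.contourArea(c),rect(t,[c],z),onplane(t,cen(c),z if k=="red" else .009).round(4)) for c in blobs(t,k,r)])
q=blobs(s,"red",(295,175,350,230))[0];r=blobs(t,"red",(312,176,362,215))[0];print("tri red",tri(t,cen(r),s,cen(q)))
cv2.imwrite("pics/g8.png",np.hstack([cv2.resize(t["image"][172:220,a:a+48,::-1],(390,390),interpolation=cv2.INTER_CUBIC) for a in(312,364)]))
E
```

```text
t 22.35 pos [ 0.4317 -0.0612  0.1797] psi -6.7 tilt z [ 0.001 -0.    -1.   ] w 0.0932 gf 0.0 F [0.4 0.8 0.8] q [-0.2  -0.37  2.08  0.    1.43  1.49]
[[-0.0111, -0.0446, 0.0099], [0, 0, np.float64(-0.024)]]
[[-0.0101, -0.0448, 0.0098], [0, 0, np.float64(-0.023)]]
--
red [(357.96875, array([518.5,  42.7,  85.2,  64.4,  -4.1]), array([0.5204, 0.0435, 0.028 ]))]
green [(243.40625, array([ 539.2, -154.1,   72.5,   71.9,   81.8]), array([ 0.5414, -0.1577,  0.009 ]))]
tri red (array([0.52067742, 0.04215605, 0.01247054]), np.float64(0.0034928243313709596))
```

View pics/g8.png

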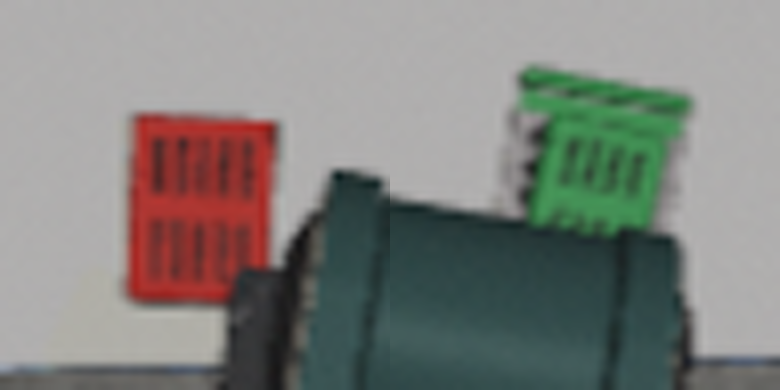

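Red lies at crop (203,210), centre (0.519, 0.042), yaw −4°; green is partly hidden by the wrist, checked later.

Request:
{"api": "step_arm", "payload": {"targets": [[0.093, [0, -0.05, 0], [0, 0, -0.024]], [0.093, [0.03, -0.05, 0.01], [0, 0, -0.023]], [0.093, [0.045, -0.006, 0.012], [0, 0, 0]], [0.093, [0.02, 0, 0.012], [0, 0, 0]], [0.093, [0, 0, 0], [0, 0, 0]], [0.093, [0, 0, 0], [0, 0, 0]]]}}

```text
time_s: 23.2
ee_pos: [0.5383, 0.0361, 0.1456]
orientation: [[0.997, -0.071, -0.0], [-0.071, -0.997, -0.0], [-0.0, 0.0, -1.0]]
force: [0.5, -0.9, -0.1]
width: 0.0932
grip_force: 0.0
```

```bash
python3 plan.py .519,.042,.0915,-4,3
python3 - <<'E'
from h import *
from plant import get_image
d={n:get_image(n) for n in("scene","top")};t=d["top"];s=d["scene"]
print([(cv2.contourArea(c),rect(t,[c],.034),cen(c)) for c in blobs(t,"green",(365,174,412,219),amin=1)])
cv2.imwrite("pics/g9.png",np.hstack([cv2.resize(t["image"][172:220,364:412,::-1],(390,390),interpolation=cv2.INTER_CUBIC),cv2.resize(s["image"][155:215,335:395,::-1],(390,390),interpolation=cv2.INTER_CUBIC)]))
E
```

```text
t 23.2 pos [0.5383 0.0361 0.1456] psi -4.05 tilt z [-0. -0. -1.] w 0.0932 gf 0.0 F [ 0.5 -0.9 -0.1] q [ 0.02 -0.09  1.91 -0.    1.32  1.66]
[[-0.007, -0.002, 0.018], [0, 0, np.float64(-0.0)]]
[[-0.006, -0.001, 0.018], [0, 0, np.float64(-0.0)]]
[[-0.007, -0.002, 0.018], [0, 0, np.float64(-0.001)]]
--
[(343.1875, array([ 526.9, -148.8,   95.6,   72.7,  -12.8]), array([388.58730195, 194.52749954])), (66.15625, array([ 469.2, -137.9,   73.1,   18.3,   78.8]), array([385.16294678, 210.04477641]))]
```

View pics/g9.png

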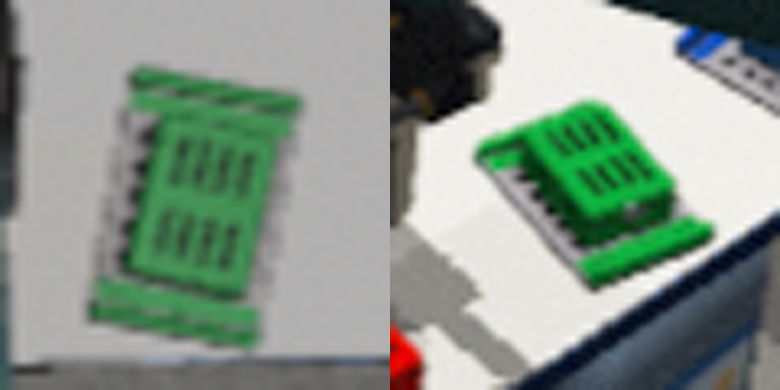

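Green lies flat between its lips, margins consistent with being centred after parallax. Now red.

Request:
{"api": "step_arm", "payload": {"targets": [[0.093, [-0.01, -0.003, 0.006], [0, 0, 0]], [0.093, [-0.01, -0.002, 0.006], [0, 0, 0]], [0.093, [0, 0, 0.018], [0, 0, 0]], [0.093, [0, 0, 0.016], [0, 0, 0]], [0.093, [0, 0, 0.008], [0, 0, 0]], [0.093, [0, 0, 0], [0, 0, 0]]]}}

```text
time_s: 24.05
ee_pos: [0.5188, 0.0427, 0.0905]
orientation: [[0.998, -0.07, -0.002], [-0.07, -0.998, -0.0], [-0.002, 0.0, -1.0]]
force: [-0.1, -0.1, 0.8]
width: 0.0933
grip_force: 0.0
```

Request:
{"api": "step_arm", "payload": {"targets": [[0.06, [0, 0, 0], [0, 0, 0]], [0.055, [0, 0, 0], [0, 0, 0]], [0.055, [0, 0, 0], [0, 0, 0]], [0.055, [0, 0, 0], [0, 0, 0]], [0.055, [0, 0, 0], [0, 0, 0]], [0.055, [0, 0, 0], [0, 0, 0]]], "newtons": 25}}

```text
time_s: 24.8
ee_pos: [0.5192, 0.0428, 0.0917]
orientation: [[0.998, -0.07, 0.0], [-0.07, -0.998, -0.0], [0.0, 0.0, -1.0]]
force: [-1.7, -1.3, 5.2]
width: 0.0656
grip_force: 25.0
```

```bash
python3 plan.py .52,.042,.14,-4,2 .516,.2185,.14,-6.4,4
```

```text
t 24.8 pos [0.5192 0.0428 0.0917] psi -4.02 tilt z [ 0. -0. -1.] w 0.0656 gf 25.0 F [-1.7 -1.3  5.2] q [ 0.03 -0.08  1.99 -0.    1.23  1.67]
[[0.0004, 0.0004, -0.0241], [0, 0, np.float64(-0.0)]]
[[0.0005, 0.0003, -0.0242], [0, 0, np.float64(-0.0)]]
--
[[-0.004, -0.044, 0.0], [0, 0, np.float64(0.01)]]
[[-0.005, -0.044, 0.0], [0, 0, np.float64(0.011)]]
[[-0.005, -0.044, 0.0], [0, 0, np.float64(0.01)]]
[[-0.005, -0.044, 0.0], [0, 0, np.float64(0.011)]]
--
```

Request:
{"api": "step_arm", "payload": {"targets": [[0.055, [0, 0, -0.01], [0, 0, 0]], [0.055, [0, 0, -0.038], [0, 0, 0]], [0.055, [-0.004, -0.044, 0], [0, 0, 0.01]], [0.055, [-0.005, -0.044, 0], [0, 0, 0.011]], [0.055, [-0.005, -0.044, 0], [0, 0, 0.01]], [0.055, [-0.005, -0.043, 0], [0, 0, 0.011]], [0.055, [0, 0, 0], [0, 0, 0]], [0.055, [0, 0, 0], [0, 0, 0]]]}}

```text
time_s: 25.8
ee_pos: [0.5149, 0.2185, 0.1394]
orientation: [[0.994, -0.111, -0.0], [-0.111, -0.994, -0.0], [-0.0, 0.0, -1.0]]
force: [0.3, -0.1, -2.2]
width: 0.0658
grip_force: 25.0
```

```bash
python3 plan.py .5158,.2185,.102,-6.4,3
```

```text
t 25.8 pos [0.5149 0.2185 0.1394] psi -6.4 tilt z [-0. -0. -1.] w 0.0658 gf 25.0 F [ 0.3 -0.1 -2.2] q [ 0.36 -0.04  1.87 -0.    1.31  2.04]
[[0.0, -0.0, 0.012], [0, 0, np.float64(0.0)]]
[[0.0, -0.0, 0.013], [0, 0, np.float64(0.0)]]
[[0.001, -0.0, 0.012], [0, 0, np.float64(0.0)]]
--
```

Request:
{"api": "step_arm", "payload": {"targets": [[0.055, [0.001, 0, 0.016], [0, 0, 0]], [0.055, [0, 0, 0.013], [0, 0, 0]], [0.055, [0, 0, 0.006], [0, 0, 0]], [0.055, [0, 0, 0.002], [0, 0, 0]], [0.055, [0, 0, 0], [0, 0, 0]], [0.055, [0, 0, 0], [0, 0, 0]]]}}

```text
time_s: 26.55
ee_pos: [0.5162, 0.2188, 0.1028]
orientation: [[0.994, -0.112, 0.001], [-0.112, -0.994, 0.0], [0.001, -0.0, -1.0]]
force: [-0.3, -0.8, -1.6]
width: 0.0655
grip_force: 25.0
```

Request:
{"api": "step_arm", "payload": {"targets": [[0.055, [0, 0, 0.003], [0, 0, 0]], [0.055, [0, 0, 0.001], [0, 0, 0]], [0.055, [0, 0, 0.001], [0, 0, 0]], [0.055, [0, 0, 0.001], [0, 0, 0]], [0.055, [0, 0, 0], [0, 0, 0]]]}}

```text
time_s: 27.18
ee_pos: [0.5163, 0.2188, 0.0977]
orientation: [[0.994, -0.112, 0.001], [-0.112, -0.994, 0.0], [0.001, -0.0, -1.0]]
force: [-6.1, -1.4, 11.5]
width: 0.0659
grip_force: 25.0
```

Request:
{"api": "step_arm", "payload": {"targets": [[0.066, [0, 0, -0.001], [0, 0, 0]], [0.085, [0, 0, 0], [0, 0, 0]], [0.093, [0, 0, 0], [0, 0, 0]], [0.093, [0, 0, 0], [0, 0, 0]], [0.093, [0, 0, -0.03], [0, 0, 0]], [0.093, [-0.02, 0, -0.05], [0, 0, 0]], [0.093, [-0.05, 0.03, -0.02], [0, 0, 0]], [0.093, [-0.04, 0.05, -0.02], [0, 0, 0]]]}}

```text
time_s: 28.18
ee_pos: [0.3994, 0.1544, 0.2167]
orientation: [[0.994, -0.11, 0.0], [-0.11, -0.994, 0.0], [0.0, -0.0, -1.0]]
force: [0.3, -0.6, 1.1]
width: 0.093
grip_force: 0.0
```

Request:
{"api": "step_arm", "payload": {"targets": [[0.093, [0, 0.055, 0], [0, 0, 0]], [0.093, [0, 0.055, 0], [0, 0, 0]], [0.093, [0, 0, 0], [0, 0, 0]], [0.093, [0, 0, 0], [0, 0, 0]]]}}

```text
time_s: 28.68
ee_pos: [0.3886, 0.0454, 0.2162]
orientation: [[0.994, -0.113, 0.0], [-0.113, -0.994, 0.0], [0.0, -0.0, -1.0]]
force: [-1.0, 0.6, 0.5]
width: 0.0927
grip_force: 0.0
```

```bash
python3 plan.py
python3 - <<'E'
from h import *
from plant import get_image
d={n:get_image(n) for n in("scene","top")};t=d["top"];s=d["scene"]
a=cv2.resize(t["image"][172:222,170:450,::-1],(798,142),interpolation=cv2.INTER_CUBIC)
b=cv2.resize(s["image"][140:310,210:410,::-1],(480,408),interpolation=cv2.INTER_CUBIC);o=np.zeros((550,798,3),np.uint8);o[:142]=a;o[142:,:480]=b
o[150:468,482:]=cv2.resize(t["image"][174:222,266:314,::-1],(316,318),interpolation=cv2.INTER_CUBIC)
cv2.imwrite("pics/end.png",o)
E
```

```text
t 28.68 pos [0.3886 0.0454 0.2162] psi -6.48 tilt z [ 0.  0. -1.] w 0.0927 gf 0.0 F [-1.   0.6  0.5] q [ 0.05 -0.52  2.12  0.    1.54  1.73]
```

View pics/end.png

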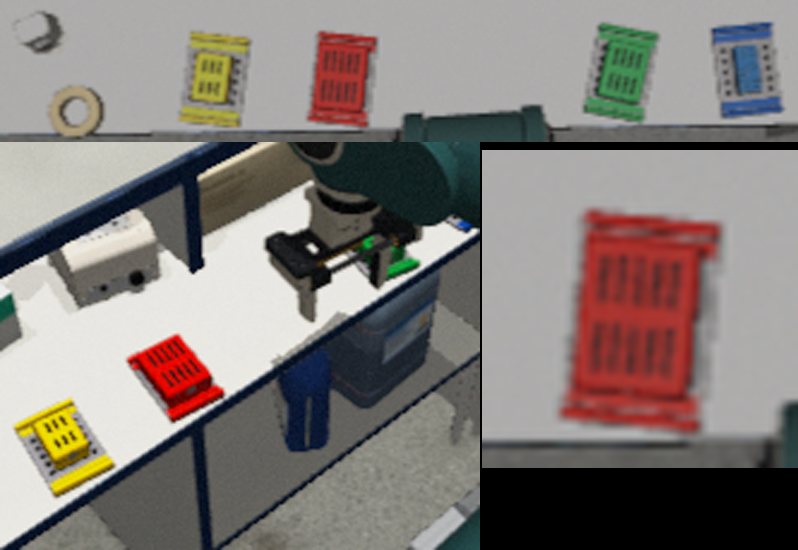

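All four items lie flat on their stands: yellow (212,78), red (342,80), green (622,72) and blue (747,68) in the top strip. The dish and tape are unmoved and the arm is clear.

```bash
python3 -c "
from plant import robot
print(robot.close_job())"
```

```text
the job is handed in; nothing more can be done
None
```

The job is handed in at about 29 s of the 122 s allowed: the blue bur block, then the yellow, green and red cassettes were each set down gently on their own stands, and the last pictures show each lying flat and centred, with the dish and tape unmoved.

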